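# Mount a printing block on the sloping carving stand

## Robot

A 7-joint arm with a two-finger parallel gripper is mounted at the origin on the work surface. World frame = base frame: x ahead of the robot, y to its left, z up, the work surface at z = 0. Lengths are in m, angles in degrees, forces in N, time in s.
With the tool pointing down it reaches from about 0.35 to 0.775 m from the base axis. Payload 3.1 kg.
Tool frame: the origin (TCP) lies midway between the tips of the shut fingers; the grasp point (between the pads) lies 19 mm behind it; z points along the fingers, y is the line along which they close (so a half turn about z gives the same grasp; the last joint's range is limited). The gripper opens to 85 mm and grips with 20 to 120 N. Pads are 22 mm wide; open, the fingers measure 114 mm over their backs; the gripper's body (76 mm by 85 mm) begins 54 mm behind the grasp point. The pads swing forward as they close: fully open they stand 13 mm farther back than shut.
Start: joints at [61.954, 17.813, 0.802, 86.603, -0.252, 75.585, -1.558], TCP at [0.238, -0.496, 0.231] pointing down, gripper open.
Joint ranges: [-154.91, 154.91], [-16.99, 109.72], [-72.82, 74.43], [7.12, 147.25], [-82.49, 262.49], [11.32, 116.49], [-174.64, 174.64]. Speed limits (degrees/s): [159.86, 159.86, 180, 180, 180, 180, 180].

## Interface

Orientations are given as [roll, pitch, yaw] about the fixed x, y, z axes, in that order (R = Rz(yaw) Ry(pitch) Rx(roll)).
In Python, from station import robot gives the robot as it stands. Calls block until the motion is done:
- robot.move_to(position, orientation): joint-space move of the TCP to a pose.
- robot.line_to(position, orientation=None, velocity=0.15, f_stop=None): straight line of the TCP; orientation=None keeps the orientation; velocity is the mean speed in m/s. With f_stop (N) it stops when the force on the tool has changed by that much, and returns True; else False.
- robot.move_j(angles): joint-space move.
- robot.gripper_to(opening, force=None): opening from 0.0 (shut) to 1.0 (fully open); force is the grip in N (None keeps the last); returns when the fingers have stopped.
- robot.pause(seconds).
- robot.inverse_kinematics(position, orientation): joint angles nearest the present ones, or None.
- robot.sense(): the state.
- robot.grab_frame(name): name is "scene" or "side" or "wrist"; returns (picture, depth): 384x512x3 uint8, red, green, blue; 384x512 float32, m along the optical axis (not along the pixel's ray), 0 where there is no reading.
- robot.calibration(name): a dict with "mtx" (3x3 intrinsics, pixels), "extrinsics" (4x4, takes a point from world to camera coordinates); the wrist camera has in their place "T_tool_cam" (4x4, takes a point from camera to tool coordinates, whose origin is the TCP and whose axes are the flange's). Camera axes: x right, y up, looking along -z (the intrinsics and any distortion apply to the point x, -y, -z); pixel columns grow to the right and rows downward; lengths in m; the calibration is good to about 2 mm. A picture is of the moment at which its call begins: read the wrist's pose just before it. calibration takes no time and is no camera call.
A pose or a line that the arm cannot do raises robot.PlanningError and nothing moves.
- robot.close_job(): hands the job in; it is judged then, once.
Trained networks look in the newest picture that a camera, given by its name, has taken for a name from the list of things; names that differ only in an ending like _2 or _b are one class to them, and where a whole thing is asked for, a point or a joint stands for the part that bears it (a point fixed in the world has none). Each returns a list of dicts, best first, with "p" (0 to 1); they miss things now and then, are a little off and sometimes report something else, mostly with a low value. They report only what shows in the picture. A call takes as long as a camera call.
- robot.look_for(query, camera): "point" ([column, row] in pixels, amid what is visible of it).
- robot.tip_of(query, camera): "point" ([column, row] in pixels: a listed point, or the origin of a listed thing).
The state is a dict: "time_s": time; "joint_positions": joint angles; "dq": joint speeds; "joint_torque": joint torques, N m; "tool_pos": TCP position; "eef_rot": TCP orientation; "contact_force": force on the tool from outside, world axes, zero at the start; "torque": the same for the moment, N m; "finger_gap": opening from 0.0 (shut) to 1.0 (fully open); "gripper_force": force on a finger pad.
Only numpy, scipy, OpenCV 4.12 (cv2) and the standard library are available. Lean on these libraries where they do the work, as an engineer would, in place of code of your own. Each camera call takes 0.05 s, during which the arm holds its last target. There are 200 camera calls.

## Task

Set the carved block up for recutting on the sloping stand: thread the matching packing board over the two steel pins until it lies flat on the stand, then thread the carved block, carved side up, over the same pins until it lies flat on the packing. Then swing both wooden turn-buttons right round, square over the ends of the block, to keep it on. Leave the spare board, the mallet and the gouge where they are.

Things in the scene. Friction and masses are not known exactly. Their poses are not given: they have to be found in the camera images.
- stand: Dark wooden frame of the carving stand, fixed to the table, side-on to the robot; footprint about 250 mm (its x) by 290 mm (its y). Origin at table height under the middle of the sloping board; z up, x level towards the high side of the slope (the robot's right), y level, away from the robot.
- bed: Light wooden board on the stand, 240 mm up the slope by 290 mm wide, sloping 30 degrees, low side to the robot's left; a 12 mm high ledge along its low edge. Origin in the middle of its upper surface, half-way between the two pins, 100 mm above the table; x up the slope, y level along the line of pins, away from the robot, z out of the surface, parallel to the pins.
- packing: Packing board, loose: plain plywood 60 x 180 x 8 mm with two 13 mm through holes 140 mm apart (at its y = +70 and -70 mm), matching the pins either way round. Starts flat on the table. Origin at the centre of its underside, y along its length, z up out of its top. About 60 g.
- block: Carved wooden block, loose: 60 x 180 x 16 mm, with a frieze of rosettes raised 2 mm more over the middle 52 x 92 mm; two 13 mm through holes 140 mm apart in its plain ends (its y = +70, -70 mm). Starts carved side up. Origin at the centre of its underside, y along its length, z out of the carved face; fits the pins either way round. On the packing its ends lie 24 mm over the bed. About 130 g.
- spare: Spare packing board, bystander: the same plywood 60 x 180 x 8 mm, but its two 13 mm holes are only 90 mm apart, so it does not fit. Origin at the centre of its underside, y along its length. Leave it where it lies.
- turn_far (a joint): Far turn-button (rad): dark wooden bar 18 mm wide, pivoted about the bed's z at bed x = 0, y = +108 mm, reaching 55 mm from the pivot, between 26 and 38 mm above the bed (screw head to 43). 0: points up the slope (bed +x); negative: splayed outwards; 1.57: points to bed -y, square over the block's far end, 2 mm above it. Stops at -0.6 and 1.6. Friction, under 1 N at the tip; stays where left.
- turn_near (a joint): Near turn-button (rad), the mirror image: pivot at bed x = 0, y = -108 mm. 0: points up the slope; negative: splayed outwards; 1.57: points to bed +y, square over the block's near end. Same size, stops and friction.
- far_tip (a point): Point on the far turn-button's middle line, 45 mm from its pivot, at mid thickness (32 mm above the bed).
- near_tip (a point): Point on the near turn-button's middle line, 45 mm from its pivot, at mid thickness (32 mm above the bed).
- mallet: Bystander: carver's wooden mallet lying on the table beyond the work; head 55 x 110 x 60 mm, handle 24 mm thick, 220 mm long over all. Origin on the table; the head is 110 mm along its x, the handle points to -x as far as -107 mm.
- gouge: Bystander: steel gouge with a dark wooden handle, 225 mm long and 26 mm thick, lying on the table. Origin on the table below its ferrule; blade to its x, handle to -x.
- far_pin (a point): Top of the pin farther from the robot: plain steel, 10 mm diameter, stands 20 mm out of the bed, square to it, at bed x = 0, y = +70 mm; its top 5 mm taper to 4 mm diameter. Axes as the bed's.
- near_pin (a point): Top of the pin nearer the robot: the same, at bed x = 0, y = -70 mm (the pins are 140 mm apart).

How it is judged:
By the outcome, as a careful person would: the job done as asked, in the order asked, and still so for the second after the job is handed in, with the robot touching nothing.
It also fails if it takes over 72 s, if anything falls off the work surface, if the arm or the gripper's body presses on something with over 40 N, if the wrist force passes 120 N, or if a joint passes its speed limit or range.

## Working session

There is one attempt and no reset: what is moved stays moved. The work goes in short steps, each a Python script; the robot and the scene stay as the last script left them, time stands still between calls to the robot, and variables do not carry over. Pictures are saved under pics/ and viewed, at most 10 in all, crops included, and the job is handed in when it is done.

```bash
ls; mkdir -p pics; cat > h.py <<'E'
import numpy as np, cv2
from scipy.spatial.transform import Rotation as R
from station import robot
def grab(n):
    s=robot.sense(); p,d=robot.grab_frame(n); c=robot.calibration(n)
    if n=="wrist":
        T=np.eye(4); T[:3,:3]=R.from_euler('xyz',s["eef_rot"],degrees=True).as_matrix(); T[:3,3]=s["tool_pos"]
        W=T@c["T_tool_cam"]
    else: W=np.linalg.inv(c["extrinsics"])
    return p,d,c["mtx"],W
def cloud(d,K,W):
    v,u=np.mgrid[:d.shape[0],:d.shape[1]]
    P=np.stack([(u-K[0,2])/K[0,0]*d,-(v-K[1,2])/K[1,1]*d,-d],-1)
    return P@W[:3,:3].T+W[:3,3]
def save(n,p): cv2.imwrite("pics/"+n+".png",p[:,:,::-1])
E
python3 - <<'E'
from h import *
print(robot.sense())
ims=[]
for n in("scene","side"):
    p,d,K,W=grab(n); C=cloud(d,K,W); print(n,K.tolist(),W.round(3).tolist(),{k:v for k,v in robot.calibration(n).items() if k not in("mtx","extrinsics")})
    np.savez(n+".npz",p=p,d=d,K=K,W=W)
    for q in["packing","block","spare","far_pin","near_pin","turn_far","turn_near","far_tip","near_tip","bed","stand","mallet","gouge"]:
        for f in(robot.tip_of,robot.look_for):
            try:
                for r in f(q,n)[:2]:
                    u,v=np.round(r["point"]).astype(int); print(q,f.__name__,round(r["p"],2),u,v,C[min(v,383),min(u,511)].round(3))
            except Exception as e: print(q,f.__name__,e)
    save(n,p)
print(robot.sense()["time_s"])
E
```

```text
pics
station.py
{'time_s': 0.0, 'joint_positions': array([61.95257878, 17.86091576,  0.80347349, 86.69254221, -0.25162801,
       75.58533736, -1.55782341]), 'dq': array([ 0.02751247, -0.07237933, -0.05212681,  0.00156329,  0.01975397,
        0.0396838 , -0.04725768]), 'joint_torque': array([-4.55036143e-04, -3.79916489e+01,  1.45493424e-01, -2.30590045e+01,
        1.21951435e-02,  1.37801919e-02, -1.88689921e-05]), 'tool_pos': array([ 0.23782284, -0.49510213,  0.23021247]), 'eef_rot': array([-1.79863115e+02,  6.59162581e-03,  2.56616257e+01]), 'contact_force': array([ 0.17746662, -0.18841119, -1.00426865]), 'torque': array([ 0.00213801,  0.05596169, -0.01822404]), 'gripper_force': 0.0, 'finger_gap': 0.9993759212692719}
scene [[458.3711430140157, 0.0, 254.63992391917802], [0.0, 458.3711430140157, 194.14473769477547], [0.0, 0.0, 1.0]] [[0.179, -0.541, 0.822, 1.46], [0.984, 0.108, -0.142, -0.077], [-0.012, 0.834, 0.551, 0.677], [0.0, 0.0, 0.0, 1.0]] {}
packing call 0.55 362 193 [0.513 0.375 0.008]
packing call 0.77 363 191 [0.504 0.381 0.008]
packing call 0.58 365 239 [0.712 0.302 0.
[... 2517 characters left out ...]
 bed, block, far_pin, far_tip, gouge, mallet, near_pin, near_tip, packing, spare, stand
turn_near call 0.62 355 176 [ 0.429 -0.175  0.143]
far_tip call 0.68 291 149 [ 0.654 -0.156  0.15 ]
near_tip call 0.53 358 171 [ 0.429 -0.189  0.153]
bed call 0.74 316 175 [ 0.552 -0.158  0.095]
bed call 0.65 318 179 [ 0.537 -0.148  0.092]
stand call 0.92 314 200 [ 0.509 -0.092  0.058]
stand call 0.49 339 179 [ 0.472 -0.161  0.118]
stand call 0.96 324 183 [ 0.513 -0.146  0.09 ]
mallet call 0.88 215 214 [ 0.743  0.112 -0.003]
mallet call 0.58 233 195 [0.737 0.035 0.031]
gouge call 0.59 163 263 [0.693 0.346 0.01 ]
gouge call 0.35 296 164 [ 0.63  -0.154  0.103]
gouge call 0.72 171 251 [0.702 0.31  0.022]
2.5
```

```bash
python3 -c "
import cv2
a=cv2.imread('pics/scene.png')[90:330,60:460];b=cv2.imread('pics/side.png')[100:350,120:420]
cv2.imwrite('pics/a.png',cv2.resize(a,(800,480)));cv2.imwrite('pics/b.png',cv2.resize(b,(720,600)))"
```

```text
(no output)
```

View pics/a.png

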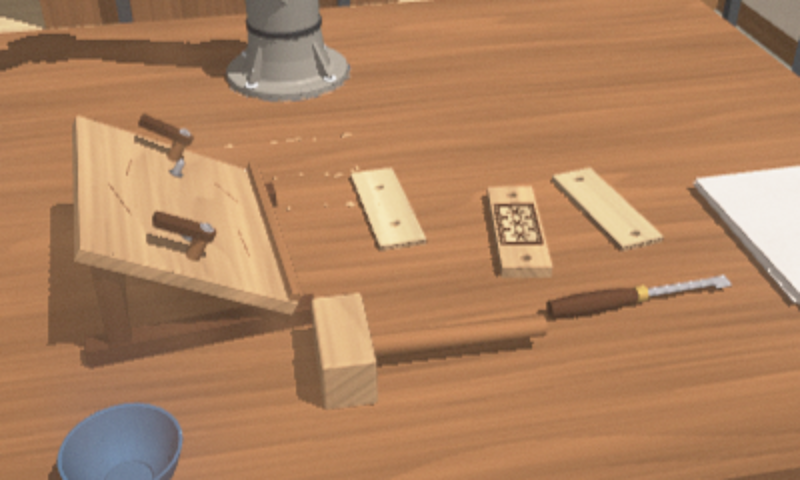

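View pics/b.png

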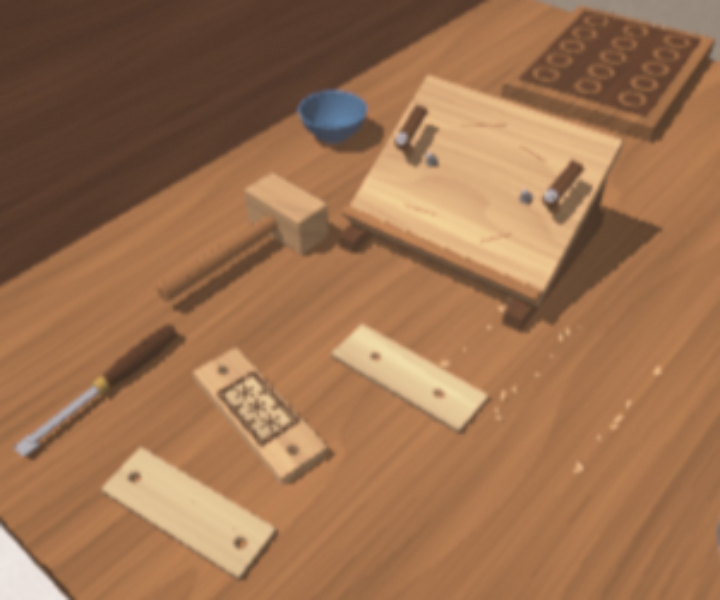

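The scene view shows the packing (full frame about 363,192, holes near its ends), the carved block (320,208) and the spare (255,195, holes close together). The stand is on the left, with both pins and both buttons pointing roughly up the slope. Next I'll look closer with the wrist camera.

```bash
python3 - <<'E'
from h import *
print(robot.calibration("wrist"))
by=np.array([1,0,0.]);bz=np.array([0,.5,.866]);bx=np.cross(by,bz)
Rb=np.stack([by,bx,-bz],1); eb=R.from_matrix(Rb).as_euler('xyz',degrees=True); print(eb)
def rgb(n,q):
    p,d,K,W=grab(n)
    for x in q:
        for r in robot.tip_of(x,n)[:2]:
            u,v=np.round(r["point"]).astype(int); print(x,round(r["p"],2),u,v,cloud(d,K,W)[min(v,383),min(u,511)].round(4))
    return p,d,K,W
o=np.array([.545,-.16,.1])
for name,pos,e,q in[("bed",o+.2*bz-.03*by,eb,["far_pin","near_pin","far_tip","near_tip","bed"]),("block",[.52,.25,.2],[180,0,0],["block"]),("pack",[.475,.378,.2],[180,0,0],["packing"])]:
    print(name,robot.inverse_kinematics(pos,e))
    robot.move_to(pos,e); print(robot.sense()["tool_pos"],robot.sense()["time_s"])
    p,d,K,W=rgb("wrist",q); np.savez("w_"+name+".npz",p=p,d=d,K=K,W=W)
ps=[np.load(f"w_{n}.npz")["p"] for n in("bed","block","pack")]
im=np.vstack([np.hstack(ps[:2]),np.hstack([ps[2],ps[2]*0])]); save("w1",cv2.resize(im,(800,600)))
E
```

```text
{'mtx': array([[333.65314076,   0.        , 250.0763697 ],
       [  0.        , 333.65314076, 188.28487993],
       [  0.        ,   0.        ,   1.        ]]), 'T_tool_cam': array([[ 2.21442681e-06,  9.57432469e-01,  2.88657351e-01,
         7.32144598e-02],
       [ 9.99999999e-01, -1.59227208e-05,  4.51417675e-05,
         4.55422177e-04],
       [ 4.78164044e-05,  2.88657351e-01, -9.57432468e-01,
        -1.42463293e-01],
       [ 0.00000000e+00,  0.00000000e+00,  0.00000000e+00,
         1.00000000e+00]])}
[149.99927222   0.           0.        ]
bed [  27.03190345   25.77600858  -59.26775944   88.97178102   46.94742957
   95.62529213 -125.77718604]
[ 0.51492515 -0.06141455  0.27299169] 4.4
far_pin 0.66 244 58 [ 0.6135 -0.146   0.117 ]
near_pin 0.58 256 203 [ 0.4739 -0.1589  0.1173]
far_tip 0.74 293 6 [ 0.6508 -0.1701  0.1551]
near_tip 0.77 305 242 [ 0.4371 -0.1943  0.1557]
bed 0.68 249 130 [ 0.5468 -0.161   0.0995]
block [  13.110737     36.3471944   -65.31789324   83.55069845   33.03536406
   81.05678795 -142.9533766 ]
[0.52076347 0.24851115 0.20000113] 5.8833
block 0.69 252 140 [0.5455 0.2457 0.0175]
block 0.44 389 224 [0.4523 0.0969 0.0069]
pack [  -3.53523638   38.88405846  -62.76403038   78.38929886   34.23178485
   82.83377572 -154.91245113]
[0.47485812 0.37825942 0.20015582] 6.5833
packing 0.69 250 131 [0.5072 0.3777 0.0087]
```

View pics/w1.png

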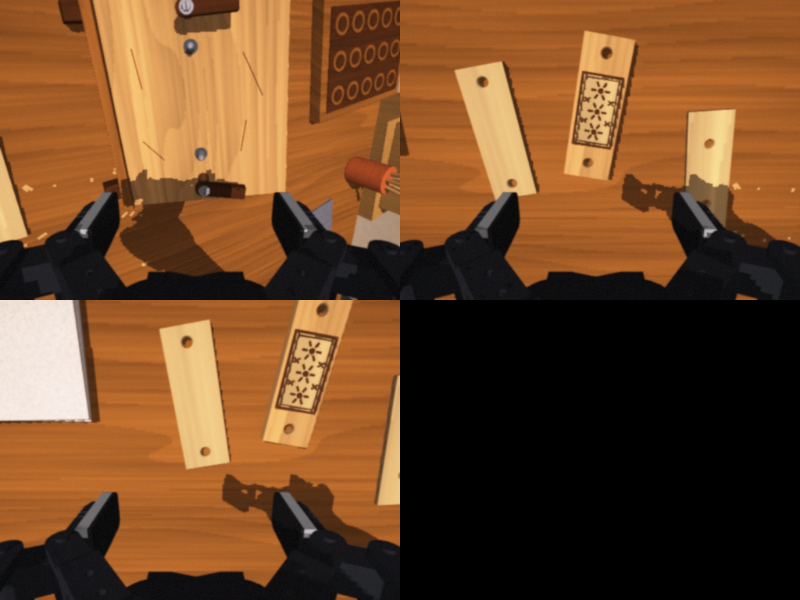

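The wrist composite shows the pins at about (244,58) and (256,203), with the buttons beyond them. Both boards' outlines and holes are clear: packing in the third tile, block in the second. Now I'll fit the poses.

```bash
cat > fit.py <<'E'
from h import *
def rect(f,c,zlo,zhi,zt):
    z=np.load(f); p,d,K,W=(z[k] for k in"pdKW"); C=cloud(d,K,W)
    m=(d>0)&(np.hypot(C[...,0]-c[0],C[...,1]-c[1])<.12)&(C[...,2]>zlo)&(C[...,2]<zhi)
    m=cv2.morphologyEx(m.astype(np.uint8),cv2.MORPH_OPEN,np.ones((3,3)))
    n,l,s,ce=cv2.connectedComponentsWithStats(m); i=1+np.argmax(s[1:,4]); m=l==i
    (cx,cy),(w,h),a=cv2.minAreaRect((C[m][:,:2]*1000).astype(np.float32)); 
    if w>h: w,h,a=h,w,a+90
    print(f,"rect",cx,cy,w,h,"yaw",a,"z",np.median(C[m][:,2]))
    # holes: dark inside filled outline, rays met with plane zt
    hull=cv2.convexHull(np.argwhere(m)[:,::-1].astype(np.int32)); F=np.zeros(m.shape,np.uint8); cv2.fillConvexPoly(F,hull,1)
    F=cv2.erode(F,np.ones((5,5)))
    g=p.mean(-1); dark=((F>0)&(g<.72*np.median(g[m]))).astype(np.uint8)
    n,l,s,ce=cv2.connectedComponentsWithStats(dark); H=[]
    for i in range(1,n):
        if 20<s[i,4]<400:
            q=(cv2.findContours((l==i).astype(np.uint8),0,1)[0][0]); (u,v),_=cv2.minEnclosingCircle(q)
            r=W[:3,:3]@[(u-K[0,2])/K[0,0],-(v-K[1,2])/K[1,1],-1]; P=W[:3,3]+r*(zt-W[2,3])/r[2]
            print("  hole",s[i,2:].tolist(),P.round(4))
if __name__=="__main__":
    rect("w_pack.npz",(.507,.378),.004,.013,.008)
    rect("w_block.npz",(.5455,.2457),.010,.025,.016)
    z=np.load("w_bed.npz"); p,d,K,W=(z[k] for k in"pdKW"); C=cloud(d,K,W)
    o=np.array([.545,-.155,.1]); n=np.array([0,.5,.866])
    X=C[d>0]; X=X[np.linalg.norm(X-o,axis=1)<.16]
    for k in range(6):
        t=[.02,.01,.005,.004,.003,.003][k]; S=X[abs((X-o)@n)<t]; c=S.mean(0); n=np.linalg.svd(S-c,full_matrices=False)[2][2]; n*=np.sign(n[2]); o=o+n*((c-o)@n)
    print("bed n",n,"slope",np.degrees(np.arccos(n[2])),"o",o,"std",((S-c)@n).std(),len(S))
    ey=np.cross(n,[0,-1,0]);ey[2]=0  # level dir
    ey=np.array([n[1],-n[0],0]);ey/=np.linalg.norm(ey);ex=np.cross(ey,n); print("ey",ey,"ex",ex)
    Q=(C-o)@np.stack([ex,ey,n],1)
    A=Q[(d>0)&(abs(Q[...,2])<.004)&(np.linalg.norm(C-o,axis=2)<.25)]
    print("bed x edges",np.percentile(A[:,0],[0,.5,99.5,100]),"y",np.percentile(A[:,1],[0,.5,99.5,100]))
    for nm,px in(("far",(244,58)),("near",(256,203)),("ftip",(293,6)),("ntip",(305,242))):
        h=.020 if "t" not in nm else .032
        u,v=px; r=W[:3,:3]@[(u-K[0,2])/K[0,0],-(v-K[1,2])/K[1,1],-1]; P=W[:3,3]+r*(((o-W[:3,3])@n+h)/(r@n)); print(nm,"bed",((P-o)@np.stack([ex,ey,n],1)).round(4),P.round(4))
    for lo,hi in((.008,.023),(.028,.048)):
        m=((d>0)&(Q[...,2]>lo)&(Q[...,2]<hi)&(abs(Q[...,0])<.09)&(abs(Q[...,1])<.14)).astype(np.uint8)
        k,l,s,ce=cv2.connectedComponentsWithStats(m)
        for i in range(1,k):
            if s[i,4]>15: B=Q[l==i]; print(lo,s[i].tolist(),"med",np.median(B,0).round(4),"min",B.min(0).round(4),"max",B.max(0).round(4))
    crop=p[20:270,150:330]; save("pins",cv2.resize(crop,None,fx=2.4,fy=2.4))
E
python3 fit.py
```

```text
w_pack.npz rect 509.4199523925781 375.83819580078125 60.36631393432617 180.23426818847656 yaw 99.73925018310547 z 0.007925428452399963
  hole [14, 15, 179] [0.5793 0.3885 0.008 ]
  hole [13, 12, 110] [0.4417 0.365  0.008 ]
w_block.npz rect 542.5809326171875 245.51272583007812 60.19499206542969 180.27244567871094 yaw 80.2759780883789 z 0.016315307961520753
  hole [15, 16, 184] [0.6121 0.2342 0.016 ]
  hole [7, 7, 39] [0.5683 0.2415 0.016 ]
  hole [6, 7, 36] [0.5423 0.2462 0.016 ]
  hole [13, 21, 92] [0.5171 0.2504 0.016 ]
  hole [12, 12, 117] [0.4751 0.2587 0.016 ]
bed n [-0.05524109  0.4967304   0.8661451 ] slope 29.986281056977965 o [ 0.54520635 -0.15687095  0.09663266] std 0.0007470745141395965 52684
ey [0.99387301 0.11052802 0.        ] ex [ 0.0957333  -0.86083824  0.49979262]
bed x edges [-0.20474902 -0.19977431  0.12507912  0.12741024] y [-0.15715534 -0.14423105  0.12806303  0.13809968]
far bed [0.0074 0.069  0.02  ] [ 0.6134 -0.1457  0.1176]
near bed [ 0.0052 -0.0714  0.02  ] [ 0.4736 -0.1593  0.1166]
ftip bed [0.0515 0.1043 0.032 ] [ 0.652  -0.1738  0.1501]
ntip bed [ 0.0523 -0.1154  0.032 ] [ 0.4338 -0.1987  0.1505]
0.008 [239, 54, 11, 11, 96] med [0.007  0.0682 0.0184] min [0.0025 0.0639 0.0144] max [0.0117 0.0726 0.0216]
0.008 [253, 195, 10, 11, 88] med [ 0.007  -0.0695  0.0171] min [ 0.0021 -0.0752  0.0082] max [ 0.0118 -0.0665  0.0209]
0.008 [254, 224, 14, 9, 81] med [ 0.007  -0.1028  0.015 ] min [-1.000e-04 -1.069e-01  8.300e-03] max [ 0.0144 -0.1012  0.023 ]
0.028 [224, 0, 83, 23, 1559] med [0.0256 0.1033 0.038 ] min [-0.0048  0.0971  0.0281] max [0.0614 0.1131 0.0439]
0.028 [250, 232, 66, 23, 1201] med [ 0.0286 -0.1107  0.0378] min [-0.0047 -0.1273  0.028 ] max [ 0.0621 -0.0999  0.0435]
```

View pics/pins.png

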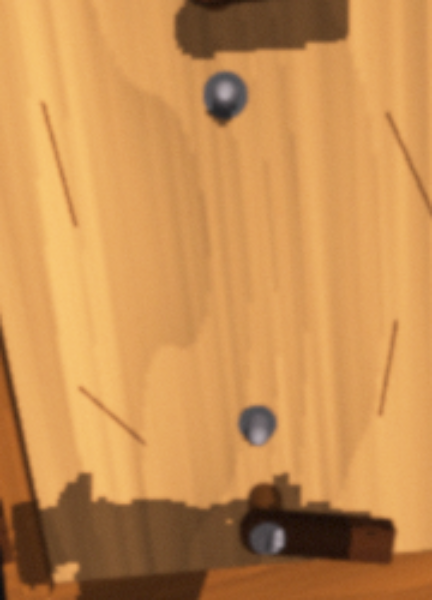

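The fits agree: board sizes come out right, hole spacings are 140 mm, the slope is 30.0° and the origin height is 0.100. Next, the packing.

```bash
cat >> h.py <<'E'
n=np.array([-.05524,.49673,.86615]); n/=np.linalg.norm(n)
ey=np.array([n[1],-n[0],0]);ey/=np.linalg.norm(ey); ex=np.cross(ey,n)
O=np.array([.5449,-.1628,.1000]); EB=R.from_matrix(np.stack([ey,ex,-n],1)).as_euler('xyz',degrees=True)
def B(x,y,z): return O+x*ex+y*ey+z*n
def inb(P): return np.array([ex,ey,n])@(np.asarray(P)-O)
def st(t=""):
    s=robot.sense(); print(t,"t",round(s["time_s"],2),"pos",s["tool_pos"].round(4),"bed",inb(s["tool_pos"]).round(4),"F",s["contact_force"].round(1),"gap",round(s["finger_gap"],3),"gf",round(s["gripper_force"],1)); return s
def pick(c,yaw,force=60,up=.003,op=.82):
    e=[180,0,yaw]; robot.gripper_to(op); robot.move_to([*c,.05],e); robot.line_to([*c,.015],velocity=.15)
    st("pre"); hit=robot.line_to([*c,-.015],velocity=.03,f_stop=4); s=st("touch %s"%hit)
    z=s["tool_pos"][2]+up; robot.line_to([*c,z],velocity=.03); robot.gripper_to(0,force); s=st("grip"); return s["tool_pos"][2]
E
python3 - <<'E'
from h import *
z=pick((.510,.3763),9.72); open("zg","w").write(str(z))
robot.line_to([.51,.3763,.12]); s=st("lift")
robot.move_to(B(0,0,.07+z),EB); st("over")
p,d,K,W=grab("wrist"); save("over1",p); p2,*_=grab("side"); save("side1",cv2.resize(p2[100:260,240:420],None,fx=3,fy=3))
E
```

```text
pre t 8.04 pos [0.5102 0.3769 0.0163] bed [-0.5098  0.0252  0.1976] F [-0.2  1.   0.2] gap 0.824 gf 0.0
touch True t 8.78 pos [ 0.5099  0.3761 -0.0075] bed [-0.521   0.0248  0.1765] F [-1.  -1.   4.6] gap 0.822 gf 2.4
grip t 9.3 pos [ 0.51    0.3768 -0.0042] bed [-0.5199  0.025   0.1797] F [1.1 0.2 1.9] gap 0.682 gf 65.6
lift t 10.28 pos [0.5096 0.3754 0.1187] bed [-0.4573  0.0244  0.2855] F [-0.5 -1.3 -1.6] gap 0.679 gf 64.2
over t 12.1 pos [ 0.5418 -0.1284  0.157 ] bed [-0.0014  0.0007  0.0666] F [ 0.4 -0.2 -1.7] gap 0.677 gf 64.2
```

```bash
python3 -c "
import cv2,numpy as np
a=cv2.imread('pics/over1.png');b=cv2.imread('pics/side1.png');b=cv2.resize(b,(432,384));cv2.imwrite('pics/v1.png',cv2.resize(np.hstack([a[:,:368],b]),(800,384)))"
```

```text
(no output)
```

View pics/v1.png

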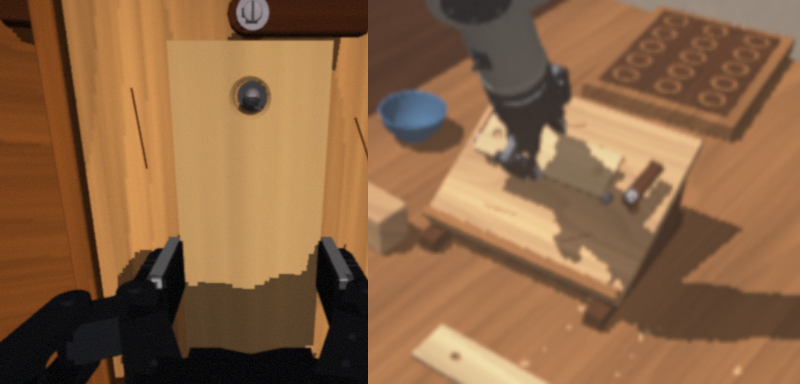

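The packing is held square, and the far pin shows centred in its hole at (251,96). Going down now.

```bash
python3 - <<'E'
from h import *
z=-.0045
robot.line_to(B(0,0,z+.024),velocity=.1); st("top")
h=robot.line_to(B(0,0,z+.010),velocity=.03,f_stop=10); st("mid %s"%h)
if not h:
    h=robot.line_to(B(0,0,z-.004),velocity=.02,f_stop=10); st("down %s"%h)
p,d,K,W=grab("wrist"); save("down1",p)
E
```

```text
top t 12.82 pos [ 0.5437 -0.1532  0.1164] bed [-0.0001 -0.0002  0.019 ] F [-0.4  0.8 -0.9] gap 0.679 gf 64.2
mid False t 13.43 pos [ 0.5446 -0.1601  0.1047] bed [-0.     -0.      0.0054] F [ 0.1 -1.1 -1.5] gap 0.677 gf 64.2
down True t 13.96 pos [ 0.5451 -0.1647  0.0965] bed [-0.0001  0.     -0.004 ] F [0.  1.3 3.8] gap 0.68 gf 65.6
```

```bash
python3 - <<'E'
from h import *
robot.gripper_to(.85); st("rel")
robot.line_to(B(0,0,.10),velocity=.2); 
z=np.zeros(0)
p,d,K,W=grab("wrist"); C=cloud(d,K,W); Q=(C-O)@np.stack([ex,ey,n],1)
m=(d>0)&(abs(Q[...,0])<.025)&(abs(Q[...,1])<.085); 
for lo in np.arange(-.08,.08,.02):
    k=m&(Q[...,1]>lo)&(Q[...,1]<lo+.02); 
    print(round(lo,2),k.sum(),np.median(Q[k][:,2]).round(4) if k.any() else None)
A=Q[(d>0)&(Q[...,2]>.004)&(Q[...,2]<.012)&(abs(Q[...,0])<.05)&(abs(Q[...,1])<.11)]; print(A.min(0),A.max(0)); save("rel1",p)
# block
c=(.5431,.246)
robot.move_to([.5431,.246,.08],[180,0,-9.85])
zg=pick(c,-9.85); 
robot.line_to([*c,.13]); st("lift")
robot.move_to(B(0,0,.075),EB); st("over")
p,d,K,W=grab("wrist"); save("over2",p); a=cv2.imread('pics/rel1.png');b=cv2.imread('pics/over2.png');cv2.imwrite('pics/v2.png',np.hstack([a[:,60:440],b[:,60:440]]))
E
```

```text
rel t 14.31 pos [ 0.5441 -0.1648  0.0953] bed [-0.0007 -0.001  -0.0051] F [-0.6 -0.2 -0.7] gap 0.852 gf 0.0
-0.08 1410 0.008
-0.06 1492 0.008
-0.04 1594 0.008
-0.02 1719 0.008
0.0 10121 0.1788
0.02 1979 0.008
0.04 2171 0.008
0.06 2300 0.0079
[-0.03165392 -0.10834607  0.00400536] [0.02869663 0.10103677 0.01199244]
pre t 17.25 pos [0.5431 0.246  0.0153] bed [-0.3944  0.0434  0.1298] F [1.5 0.2 0.5] gap 0.819 gf 0.0
touch True t 17.98 pos [ 0.543   0.2458 -0.0075] bed [-0.4057  0.0432  0.11  ] F [-0.9 -0.9  4.6] gap 0.823 gf 2.5
grip t 18.51 pos [ 0.5432  0.2463 -0.0043] bed [-0.4045  0.0436  0.113 ] F [ 0.3 -0.1  2.2] gap 0.687 gf 68.1
lift t 19.56 pos [0.5425 0.2452 0.1288] bed [-0.3371  0.0427  0.2277] F [ 1.  -1.9 -0.9] gap 0.689 gf 67.1
over t 20.92 pos [ 0.5412 -0.1238  0.1649] bed [-0.0015  0.0006  0.0757] F [-1.   0.4 -2. ] gap 0.686 gf 67.2
```

View pics/v2.png

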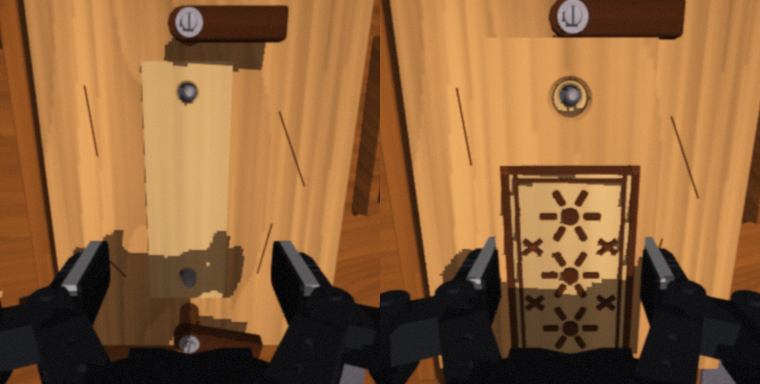

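Left: the packing lies flat on both pins, with a uniform 8.0 mm height. Right: the block is held, with the pin centred in its hole at about (570,96). Lowering the block.

```bash
python3 - <<'E'
from h import *
z=.0037
robot.line_to(B(0,0,z+.016),velocity=.1); st("top")
h=robot.line_to(B(0,0,z+.006),velocity=.03,f_stop=10); st("mid %s"%h)
if not h:
    h=robot.line_to(B(0,0,z-.004),velocity=.02,f_stop=8); st("down %s"%h)
    robot.gripper_to(.85); st("rel")
    robot.line_to(B(0,0,.10),velocity=.2); 
p,d,K,W=grab("wrist"); C=cloud(d,K,W); Q=(C-O)@np.stack([ex,ey,n],1); np.savez("w_b2.npz",p=p,Q=Q)
m=(d>0)&(abs(Q[...,0])<.022)&(abs(Q[...,1])<.095)&(Q[...,2]<.05); 
for lo in np.arange(-.09,.09,.02):
    k=m&(Q[...,1]>lo)&(Q[...,1]<lo+.02); print(round(lo,2),k.sum(),np.median(Q[k][:,2]).round(4) if k.any() else None)
for s in(1,-1):
    A=Q[(d>0)&(Q[...,2]>.033)&(Q[...,2]<.047)&(s*Q[...,1]>.06)&(s*Q[...,1]<.15)&(abs(Q[...,0])<.08)]
    k=A[:,0]>.04; print(s,len(A),A.min(0).round(4),A.max(0).round(4),"tip y",np.median(A[k],0).round(4),"root",np.median(A[abs(A[:,0])<.012],0).round(4))
save("b2",p)
E
```

```text
top t 21.67 pos [ 0.5439 -0.1529  0.1169] bed [-0.0002  0.0001  0.0197] F [ 0.4  0.7 -1.7] gap 0.686 gf 67.1
mid False t 22.15 pos [ 0.5443 -0.1581  0.1083] bed [ 0.     -0.0001  0.0096] F [-0.2 -0.2 -1. ] gap 0.686 gf 67.1
down True t 22.53 pos [ 0.545  -0.1606  0.1033] bed [-0.0002  0.0003  0.0039] F [-0.4  1.4  4.3] gap 0.683 gf 67.7
rel t 22.82 pos [ 0.5438 -0.1609  0.1019] bed [-0.0009 -0.0008  0.0026] F [-0.4  0.2 -0.1] gap 0.847 gf 0.0
-0.09 1388 0.0239
-0.07 1349 0.0239
-0.05 1500 0.0249
-0.03 1643 0.0249
-0.01 1788 0.0248
0.01 1930 0.0249
0.03 2105 0.0248
0.05 2228 0.0239
0.07 2404 0.0239
1 4228 [-0.0118  0.0981  0.033 ] [0.0549 0.1166 0.0441] tip y [0.0472 0.1071 0.0378] root [0.0011 0.1067 0.0384]
-1 1469 [-0.0113 -0.1224  0.033 ] [ 0.0551 -0.0984  0.0436] tip y [ 0.0486 -0.1106  0.0374] root [ 0.0007 -0.1053  0.0382]
```

The block lies flat (24 mm at the ends, carving raised in the middle). Now the turn-buttons, pushed round with shut fingers.

```bash
cat >> h.py <<'E'
def cen(th,s,r=.038,a=.0145,b=.011,H=.0305):
    u=np.array([np.cos(th),-np.sin(th)]);t=np.array([-np.sin(th),-np.cos(th)])
    q=r*u-t*(.009+a*abs(t[0])+b*abs(t[1])); return B(q[0],s*(.108+q[1]),H)
def sweep(s,t0,t1=1.57,k=7):
    T=np.linspace(t0,t1,k); robot.move_to(cen(T[0],s,H=.06),EB); robot.line_to(cen(T[0],s),velocity=.08,f_stop=8); st("in")
    for th in T[1:]: 
        if robot.line_to(cen(th,s),velocity=.06,f_stop=15): st("HIT %.2f"%th); break
    st("end"); e=inb(robot.sense()["tool_pos"]); robot.line_to(B(e[0]+.006,e[1],.0305),velocity=.05); robot.line_to(B(e[0]+.006,e[1],.08))
def buttons(name):
    robot.move_to(B(.0,-.03,.14),EB); p,d,K,W=grab("wrist"); C=cloud(d,K,W); Q=(C-O)@np.stack([ex,ey,n],1); save(name,p)
    for q in("far_tip","near_tip"):
        for r in robot.tip_of(q,"wrist")[:1]:
            u,v=r["point"]; r_=W[:3,:3]@[(u-K[0,2])/K[0,0],-(v-K[1,2])/K[1,1],-1]; P=W[:3,3]+r_*(((O-W[:3,3])@n+.038)/(r_@n)); print(q,r["p"],inb(P).round(4))
    for s in(1,-1):
        A=Q[(d>0)&(Q[...,2]>.035)&(Q[...,2]<.0405)&(s*Q[...,1]>.04)&(s*Q[...,1]<.15)&(abs(Q[...,0])<.08)]
        if len(A)>50: (c,wh,ang)=cv2.minAreaRect((A[:,:2]*1000).astype(np.float32)); print(s,len(A),c,wh,ang,A.min(0).round(4),A.max(0).round(4))
    st()
E
python3 - <<'E'
from h import *
robot.gripper_to(0); st()
sweep(1,-.3)
sweep(-1,-.45)
buttons("btn1")
E
```

```text
t 24.19 pos [ 0.5394 -0.1131  0.1866] bed [-0.   0.   0.1] F [-1.3 -0.6 -0.5] gap -0.001 gf 0.0
in t 25.36 pos [ 0.6866 -0.1579  0.1406] bed [0.0297 0.1414 0.0298] F [ 0.1  1.4 -0.7] gap 0.002 gf 0.0
end t 27.68 pos [ 0.6146 -0.1597  0.1379] bed [0.0229 0.0697 0.0305] F [0.9 0.1 0.8] gap -0.004 gf 0.0
in t 29.81 pos [ 0.3998 -0.1834  0.1378] bed [ 0.0227 -0.1465  0.0305] F [-0.1  0.4 -0.5] gap -0.002 gf 0.0
end t 32.25 pos [ 0.476  -0.1753  0.1381] bed [ 0.0232 -0.0698  0.0306] F [-0.   0.2 -0.9] gap -0.001 gf 0.0
far_tip 0.63 [0.0003 0.0621 0.038 ]
near_tip 0.63 [ 0.0009 -0.0621  0.038 ]
1 1977 (0.5680403709411621, 75.6576156616211) (17.786529541015625, 46.195552825927734) 0.9026888012886047 [-0.0087  0.0526  0.035 ] [0.0097 0.0987 0.0405]
-1 374 (1.9233369827270508, -60.11209487915039) (13.876302719116211, 17.66118812561035) 89.45536804199219 [-0.007  -0.0671  0.035 ] [ 0.0107 -0.0531  0.0397]
 t 33.56 pos [ 0.5062 -0.0985  0.22  ] bed [ 0.0009 -0.0314  0.138 ] F [-0.  -0.6  0.5] gap 0.004 gf 0.0
```

View pics/btn1.png

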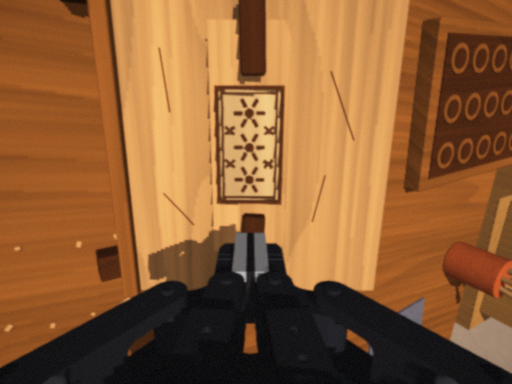

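Both buttons show square over the block's ends: far bar at (252,40), near tip at (252,222). The near one is partly hidden, so I'll check it from further back before handing in.

```bash
python3 - <<'E'
from h import *
robot.move_to(B(.0,-.11,.14),EB); p,d,K,W=grab("wrist"); C=cloud(d,K,W); Q=(C-O)@np.stack([ex,ey,n],1)
A=Q[(d>0)&(Q[...,2]>.035)&(Q[...,2]<.0405)&(Q[...,1]<-.045)&(Q[...,1]>-.125)&(abs(Q[...,0])<.03)]
print(len(A),cv2.minAreaRect((A[:,:2]*1000).astype(np.float32)),A.min(0),A.max(0))
for lo in(-.09,-.04,0,.03,.07): 
    k=(d>0)&(abs(abs(Q[...,0])-.019)<.006)&(abs(Q[...,1]-lo-.01)<.01)&(Q[...,2]<.032); print(lo,np.median(Q[k][:,2]).round(4) if k.any() else None)
p,d,K,W=grab("side"); save("fin",cv2.resize(p[100:350,120:420],(720,600))); st()
E
```

```text
1973 ((1.0140352249145508, -86.90192413330078), (66.41364288330078, 18.00089454650879), 87.61766815185547) [-0.00847753 -0.1201193   0.03510189] [ 0.01103652 -0.05369311  0.04045518]
-0.09 0.024
-0.04 0.0248
0 0.0251
0.03 None
0.07 None
 t 34.08 pos [ 0.4281 -0.1065  0.2213] bed [ 0.001  -0.1098  0.1395] F [-0.2 -0.1 -0.4] gap 0.0 gf 0.0
```

View pics/fin.png

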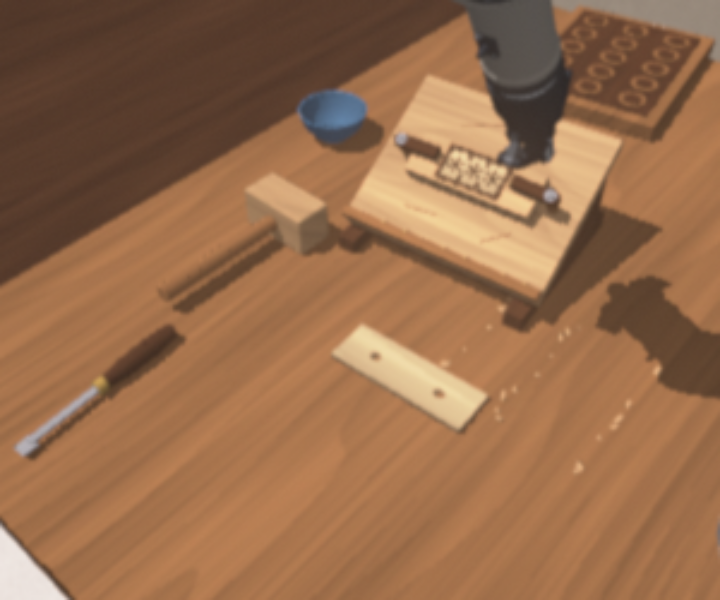

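The near button is within about 2.4° of square and the far one within 1°. The block is flat under both, and the spare, mallet and gouge haven't moved. Handing in.

```bash
python3 -c "
from station import robot
print(robot.close_job())"
```

```text
the job is handed in; nothing more can be done
None
```

The job is handed in at about 34 s of the 72 s: the packing and carved block lie flat on the pins, both turn-buttons are over the block's ends (far within 1° of square, near within about 2.4°), and the spare board, mallet and gouge were not moved.

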